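Uncover the screw terminals of a signal conditioner

TASK

The white signal conditioner on the desk is to be rewired, so isolate it and uncover its screw terminals, with the fingertips only: first push its toggle switch over to off (away from the terminal cover), then press the ribbed snap tab beside the grey terminal cover down until the cover springs loose, and let the tab go. Then push the cover off its seat, along its rails and onto the flat deck of the box, until it is clear of the rails, and leave it lying flat there. Nothing is to be lifted, and everything else on the desk stays as it stands.

Things in the scene. Friction and masses are not known exactly. Their poses are not given: they have to be found in the camera images.
- conditioner: Signal conditioner: flat white bench box with a grey lower shell, x -60 to 52, y -105 to 105, z 0 to 40 mm; stands firm. Origin at its underside; -x is the front with round sockets, +y the way the cover slides off. Cover seat and its two rails (47.5 mm high) lie at x -28 to 52, y -105 to -14. A strip along the front, x -60 to -28, carries the snap tab (-y half) and the toggle switch (+y half).
- toggle_tip (a point): Tip of the switch's steel bat, 25 mm from its pivot. It moves with the bat.
- toggle_pivot (a point): Pivot of the toggle switch, 44 mm above the desk (4 mm above the strip), fixed in the case at x -44, y 62 mm of the conditioner's frame.
- toggle (a joint): Toggle switch, rad: 0 to 0.08 is on (bat leaning 23 degrees to the conditioner's -y, towards the cover), 0.8 is off (leaning as far to +y, away from the cover). Swings about the conditioner's x axis, no spring, stays where it is left; takes about 1 N at the tip.
- tab_pad (a point): Centre of the top of the snap tab's ribbed thumb pad, 25 (x) by 26 mm (y), 14 mm above the box's strip when up. The pad is the free end of a 70 mm spring tongue rooted towards +y; a nose on it locks into a notch in the cover's edge. Open above; the cover's rail is 3 mm beside it and 6.5 mm lower.
- snap_tab (a joint): Snap tab, rad: 0 is up (locked), 0.13 fully down; the pad sinks straight down about 1 mm for each 0.017. The nose leaves the notch 3 to 5 mm down (0.05 to 0.09). Pressing takes 2 to 6 N at mid-pad. Let go, it springs up, but stays slightly down under the cover's edge until the cover has been pushed past it.
- cover: Grey terminal cover, loose, 64 (x) by 76 mm (y), 70 g: 3.5 mm plate with its long edges under the rails, and a raised hood 50 x 74 mm, 18 mm high, ribs on top. Origin at the centre of its underside, axes as the conditioner's. Seated it lies at x 10, y -54, z 40 mm in the conditioner's frame; once released a spring pin kicks it 7 to 11 mm to +y; then it slides with 1 or 2 N.
- cover_back (a point): Middle of the upright back (-y) face of the cover's hood, 11 mm above the deck: where to push it towards +y. The face is 50 mm wide and reaches from 4 to 18 mm above the deck; behind it, to y -105 mm of the conditioner, the end wall is only 3.5 mm higher than the deck.
- deck_mid (a point): Middle of the flat deck where the cover is pushed to, x 10, y 45.5, z 40 mm in the conditioner's frame. The deck spans x -28 to 52, y -14 to 105 mm, level with the cover's seat. The cover is clear of the rails when its centre is past y 24 mm and overhangs the deck's end beyond y 67 mm.
- vial_1: Bystander: screw-cap glass vial, 28 mm across, 58 mm high, standing behind the box. Origin under it.
- union_1: Bystander: small white tube union, 38 mm long, 15 mm high, lying at the cover end of the box. Origin under it.
- stopper_1: Bystander: brown rubber stopper, 22 mm, standing behind the box. Origin under it.
- screwdriver: Bystander: screwdriver with a black handle, 150 mm long, lying beyond the deck end of the box. Origin under its middle.
- forceps: Bystander: steel forceps, 133 mm, lying well to the right. Origin under it.
- pen_black_1: Bystander: black pen, 140 mm, lying at the left. Origin under it.
- vial_4: Bystander: screw-cap vial with a red cap, 58 mm high, standing well to the right. Origin under it.
There are look-alikes about, which are no part of the job. Leave any orange look-alike of the cover alone.

How it is judged (in metres and radians):
On the way, in this order (a step that is already met when the one before it is completed fails the run):
1. the toggle switch is pushed over to off while the cover is still locked on its seat (value of joint toggle above 0.6 rad and y of cover in the frame of conditioner below -0.048 m), for 0.2 s.
2. the snap tab has let the cover go and it has sprung forward out of its catch (y of cover in the frame of conditioner above -0.048 m), for 0.1 s.
At the end, for the whole second after the job is handed in: the switch is off (over 0.6 rad), the snap tab is up again (under 0.03 rad), and the cover lies still and flat (within 5 degrees) on the deck, its back edge past the end of the rails (centre 25 to 75 mm along y and -20 to 40 mm along x of the box) (value of joint toggle above 0.6 rad and y of cover in the frame of conditioner between 0.025 and 0.075 m and x of cover in the frame of conditioner between -0.02 and 0.04 m and z of cover in the frame of conditioner between 0.036 and 0.045 m and angle between cover's own z axis and vertical below 0.08 rad and linear speed of cover below 0.02 m/s and value of joint snap_tab below 0.03 rad); the robot touches nothing.
It fails at once if the cover is lifted more than 12 mm off the box (z of cover in the frame of conditioner above 0.052 m).
It fails at once if the cover is tipped up or dropped off the box (angle between cover's own z axis and vertical above 0.35 rad or z of cover in the frame of conditioner below 0.02 m).
It fails at once if a bystander is moved more than 25 mm or a vial is knocked over (distance of any of vial_1, union_1, stopper_1, screwdriver, forceps, pen_black_1, vial_4 from where it was at the start of the episode above 0.025 m or angle between any of vial_1, vial_4's own z axis and vertical above 0.5 rad).
It also fails if it takes over 45 s, if anything falls off the work surface, if the arm or the gripper's body presses on something with over 40 N, if the wrist force passes 120 N, or if a joint passes its speed limit or range.

ROBOT

A 6-joint arm with a two-finger parallel gripper is mounted at the origin on a cart in front of the work surface, level with it; the furniture and walls round the work are solid. World frame = base frame: x ahead of the robot, y to its left, z up, the work surface at z = 0. Lengths are in mm, angles in degrees, forces in N, time in s.
With the tool pointing down it reaches from about 400 to 925 mm from the base axis. Payload 3.4 kg.
Tool frame: the origin (TCP) lies at the very end of the fingers, on their centre line; the grasp point (between the pads) lies 19 mm behind it; z points along the fingers, y is the direction in which the jaws open and shut (so a half turn about z gives the same grasp; the last joint's range is limited). The gripper opens to 85 mm and grips with 20 to 120 N. Pads are 22 mm wide; open, the fingers measure 114 mm over their backs; the gripper's body (76 mm by 85 mm) begins 54 mm behind the grasp point. The pads swing forward as they close: fully open they stand 13 mm farther back than shut.
Start: joints at [66.033, 17.578, 86.31, -0, 76.112, -4.211], TCP at [194.378, 541.155, 231.305] pointing down, gripper open.
Joint ranges: [-179.03, 179.03], [-60, 130.46], [8.19, 133.38], [-81.62, 261.62], [5.75, 156.47], [-153.77, 153.77]. Speed limits (degrees/s): [147.25, 147.25, 180, 180, 180, 180].

INTERFACE

Orientations are given as [roll, pitch, yaw] about the fixed x, y, z axes, in that order (R = Rz(yaw) Ry(pitch) Rx(roll)).
In Python, from workcell import monitor, viewer, workorder gives the robot as it stands.
- The arm moves only by the shell command python3 -m jog 'ROWS' [FORCE]. ROWS is JSON, one flat list of numbers, 7 for each row, row after row: the shift along the world's x, y, z in mm, then the turn, a rotation vector about the world's x, y, z in degrees, then the finger opening in mm, from 0 to 85.4. In form: [x, y, z, wx, wy, wz, fingers, x, y, z, wx, wy, wz, fingers, ...]. A call has 1 to 20 rows; each row is the pose to reach, as a shift and turn from the pose commanded when the call began; what a row does not reach only later rows make up. A row lasts 1/8 s, in which the tool goes at most 62.5 mm and 10.7 degrees, less where a joint would pass 70% of its speed; a pose out of reach is approached as far as the arm can. A call with a gripper value outside its range is refused whole. The fingers move at their own pace and stop on an object; FORCE is the grip in N (left out, the last holds). Time passes only in rows, so rows that repeat a pose let the fingers close. It gives the time, the measured TCP pose, the force and the opening at its end, in the units of the state.
- monitor.state(): the state, without advancing time (a new reading comes with each control period).
- viewer.camera(name): name is "scene" or "top" or "wrist"; returns a dict with "img" (384x512x3 uint8, red, green, blue), "K" (3x3 intrinsics, pixels), "view" (4x4, takes a point from world to camera coordinates). Camera axes: x right, y up, looking along -z (the intrinsics and any distortion apply to the point x, -y, -z); pixel columns grow to the right and rows downward; lengths in mm; the calibration is good to about 2 mm. The wrist camera is an equidistant fisheye: a pixel r from the principal point sees the ray r / f radians off the axis. A picture is of the moment at which its call begins. There is no depth.
- workorder.close_job(): hands the job in, once; it reports no verdict.
The state is a dict: "time": time; "joint_pos": joint angles; "dq": joint speeds; "joint_torque": joint torques, N m; "position": TCP position; "orientation": TCP orientation; "ft_force": force on the tool from outside, world axes, zero at the start; "moment": the same for the moment, N m; "gripper_width": opening from 0.0 (shut) to 1.0 (fully open).
Only numpy, scipy, OpenCV 4.12 (cv2) and the standard library are available. Lean on these libraries where they do the work, as an engineer would, in place of code of your own. Each camera call takes 0.05 s, during which the arm holds its last target.

## Working session

There is one attempt and no reset: what is moved stays moved. The work goes in short steps, Python scripts to look and compute and a shell command to move; the robot and the scene stay as the last step left them, time stands still between calls to the robot, and variables do not carry over. Pictures are saved under pics/ and viewed, and the job is handed in when it is done.

```bash
ls; mkdir -p pics
python3 - <<'E'
from workcell import monitor, viewer
import cv2
s=monitor.state();print(s)
for n in("scene","top","wrist"):
    c=viewer.camera(n);cv2.imwrite(f"pics/{n}0.png",cv2.cvtColor(c["img"],cv2.COLOR_RGB2BGR));print(n,c["K"].tolist() if hasattr(c["K"],'tolist') else c["K"],c["view"],[k for k in c])
E
```

```text
pics
{'time': 0.0, 'joint_pos': array([ 6.60324377e+01,  1.76211330e+01,  8.63824857e+01, -1.65600443e-05,
        7.61107714e+01, -4.21137467e+00]), 'dq': array([-0.02475487, -0.05971343,  0.13983329,  0.05937748,  0.06701839,
        0.06479536]), 'joint_torque': array([ 3.98193981e-05, -4.57550454e+01, -2.51900911e+01, -1.86878992e-05,
        1.33167408e-02,  1.08845519e-07]), 'position': array([194.10602973, 540.51888542, 230.40154704]), 'orientation': array([-1.79885918e+02, -8.38434007e-03,  1.60243808e+02]), 'ft_force': array([-0.22658704, -0.13747316, -0.07606362]), 'moment': array([-0.00310915,  0.02053707,  0.00963951]), 'gripper_width': 0.9936924775314135}
scene [[410.738692313097, 0.0, 254.16595223908934], [0.0, 410.738692313097, 186.83089477946987], [0.0, 0.0, 1.0]] [[ 8.15856355e-01  5.77971407e-01  1.80958973e-02 -4.00116251e+02]
 [-3.47838696e-01  4.65524225e-01  8.13815358e-01  2.12501118e+02]
 [ 4.61937929e-01 -6.70250885e-01  5.80841718e-01 -1.45072993e+03]
 [ 0.00000000e+00  0.00000000e+00  0.00000000e+00  1.00000000e+00]] ['img', 'K', 'view']
top [[457.93307037555627, 0.0, 259.16427946276076], [0.0, 457.93307037555627, 201.6504940696048], [0.0, 0.0, 1.0]] [[ 2.04859598e-02 -9.99508067e-01 -2.37476070e-02 -1.14291384e+02]
 [ 9.97562139e-01  1.88496941e-02  6.71897828e-02 -5.85944420e+02]
 [-6.67090949e-02 -2.50661608e-02  9.97457560e-01 -1.28355520e+03]
 [ 0.00000000e+00  0.00000000e+00  0.00000000e+00  1.00000000e+00]] ['img', 'K', 'view']
wrist [[297.3186396354542, 0.0, 254.96434279733475], [0.0, 297.3186396354542, 193.66768294765725], [0.0, 0.0, 1.0]] [[ 3.38147996e-01  9.41092851e-01 -4.23279987e-04 -5.75903010e+02]
 [-8.89512839e-01  3.19467643e-01 -3.26660885e-01  4.16896557e+01]
 [-3.07283000e-01  1.10836237e-01  9.45141517e-01 -3.80812169e+02]
 [ 0.00000000e+00  0.00000000e+00  0.00000000e+00  1.00000000e+00]] ['img', 'K', 'view']
```

View pics/scene0.png

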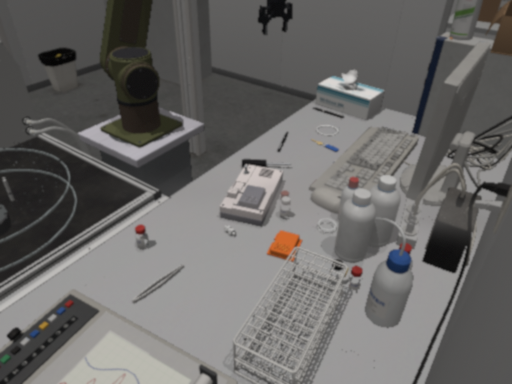

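View pics/top0.png

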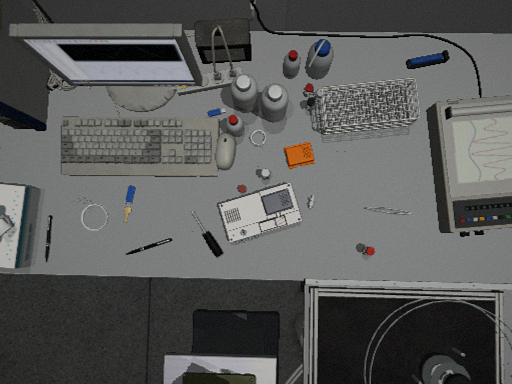

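View pics/wrist0.png

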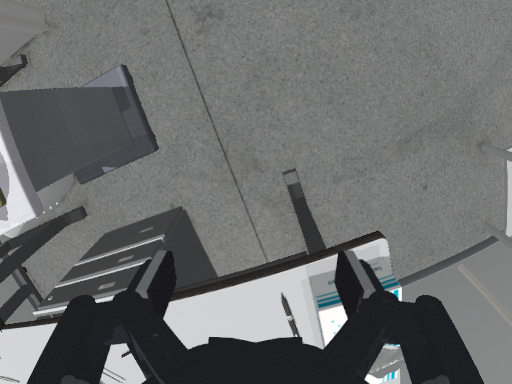

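The white box is at top-view pixel (260,212). Its dark-grey cover is on the right at about (278,202). The orange block at (300,155) is the look-alike. I'll enlarge to check.

Run:
```python
import cv2
a=cv2.imread("pics/top0.png")[165:285,185:325];cv2.imwrite("pics/topc.png",cv2.resize(a,None,fx=5.6,fy=4.9 if 0 else 5,interpolation=cv2.INTER_CUBIC))
a=cv2.imread("pics/scene0.png")[150:260,205:315];cv2.imwrite("pics/scenec.png",cv2.resize(a,None,fx=5,fy=5,interpolation=cv2.INTER_CUBIC))
```

```text
(no output)
```

View pics/topc.png

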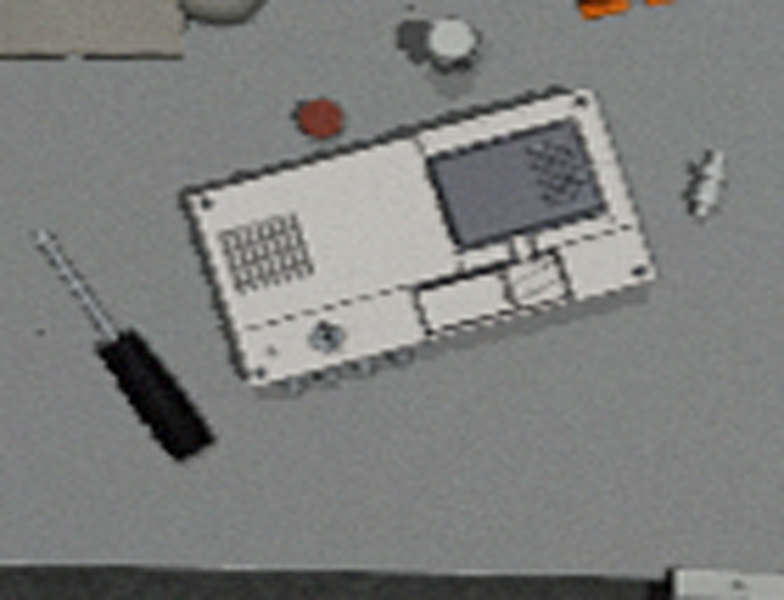

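View pics/scenec.png

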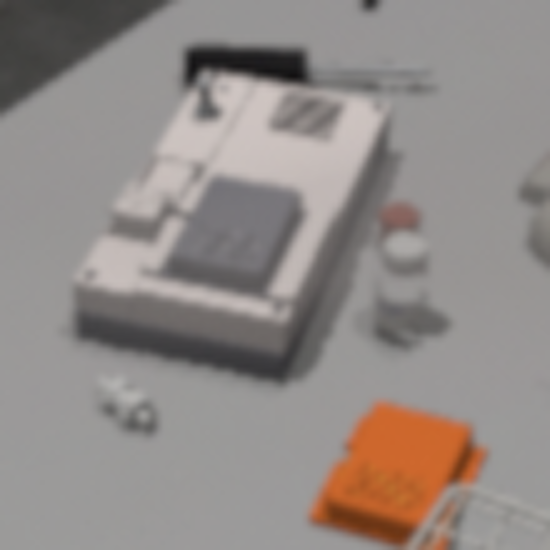

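```bash
cat > h.py <<'E'
import numpy as np, cv2
from scipy.optimize import least_squares
from workcell import monitor, viewer
def proj(c,P):
    P=np.atleast_2d(P).astype(float); q=P@c["view"][:3,:3].T+c["view"][:3,3]
    x,y,z=q[:,0],-q[:,1],-q[:,2]
    return np.c_[c["K"][0,0]*x/z+c["K"][0,2],c["K"][1,1]*y/z+c["K"][1,2]]
def projf(c,P):
    P=np.atleast_2d(P).astype(float); q=P@c["view"][:3,:3].T+c["view"][:3,3]
    x,y,z=q[:,0],-q[:,1],-q[:,2]
    r=np.hypot(x,y);th=np.arctan2(r,z);k=c["K"][0,0]*th/np.maximum(r,1e-9)
    return np.c_[k*x+c["K"][0,2],k*y+c["K"][1,2]]
def box(p,P):
    a=np.deg2rad(p[2]);R=np.array([[np.cos(a),-np.sin(a),0],[np.sin(a),np.cos(a),0],[0,0,1]])
    return np.atleast_2d(P)@R.T+[p[0],p[1],0]
def save(n,c,crop=None,f=1,pts=None):
    im=cv2.cvtColor(c["img"],cv2.COLOR_RGB2BGR)
    x0,y0,x1,y1=crop or (0,0,512,384)
    im=cv2.resize(im[y0:y1,x0:x1],None,fx=f,fy=f,interpolation=cv2.INTER_CUBIC)
    if pts is not None:
        for u,v in pts: cv2.circle(im,(int((u+.5-x0)*f),int((v+.5-y0)*f)),2,(0,0,255),-1)
    cv2.imwrite(n,im)
C=np.array([[52,105,40],[52,-105,40],[-60,-105,40],[-60,105,40]],float)
CH=np.array([[35,-17,58],[35,-91,58],[-15,-91,58],[-15,-17,58]],float)
E
python3 - <<'E'
from h import *
t=viewer.camera("top");s=viewer.camera("scene")
tc=np.array([[183,190],[592,90],[655,270],[245,380]])/[5.6,5]+[185,165]-.4
def f(p): return (proj(t,box(p,C))-tc).ravel()
r=least_squares(f,[580,-130,10]);p=r.x;print(p,r.fun.round(1))
pts=np.r_[C,CH,[[-44,62,44]],[[-44,62-23*.39,44+23]],[[-60,-105,0],[52,-105,0],[-60,105,0]]]
save("pics/to.png",t,(185,165,325,285),5.6,proj(t,box(p,pts)))
save("pics/so.png",s,(205,150,315,260),5.4,proj(s,box(p,pts)))
E
```

```text
[ 564.19096995 -103.1336484    17.32165388] [ 0.5 -0.3 -0.5 -1.2 -0.4  1.2  0.4  0.3]
```

View pics/to.png

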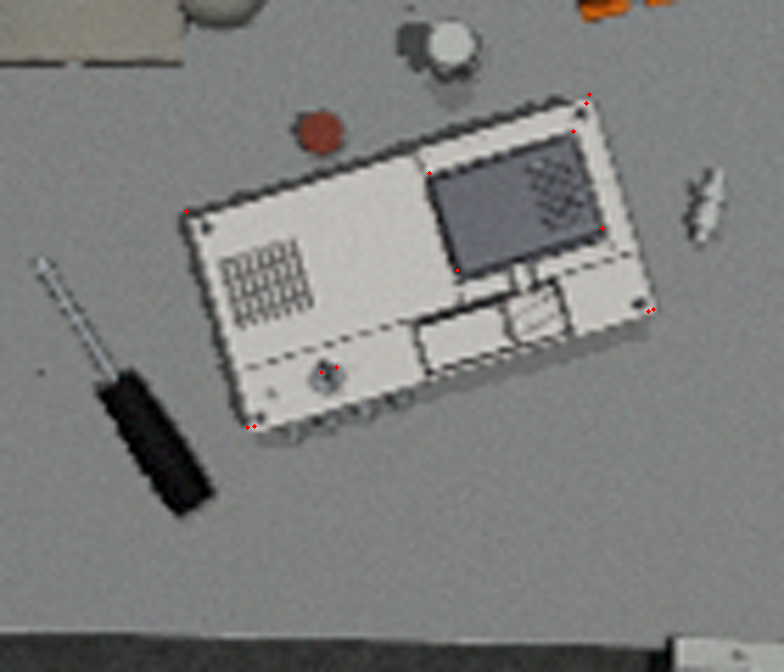

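View pics/so.png

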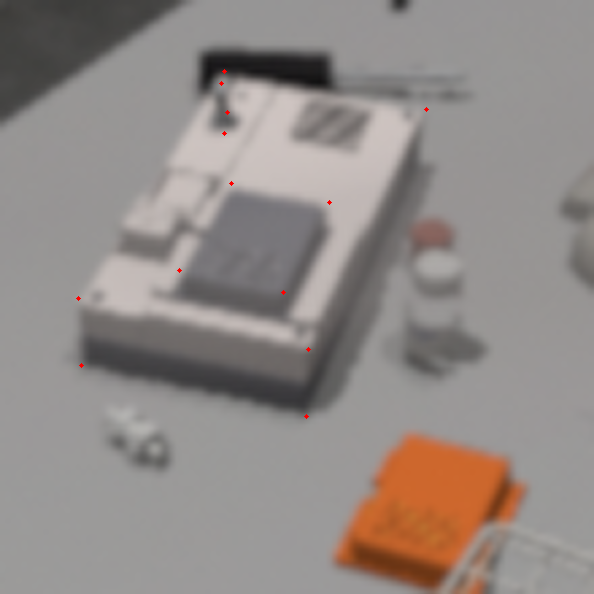

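The two views agree within about 4 mm: box at about (564,-103), yaw 17.3. In the scene view the cover is the grey block at crop (255,245), and the orange look-alike at crop (430,500) is off the box. Next I'll shut the fingers and move over the box for a wrist view.

```bash
python3 -m jog '[60,-105,0,0,0,8,0, 120,-210,0,0,0,16,0, 180,-315,0,0,0,24,0, 240,-420,0,0,0,32,0, 300,-525,0,0,0,37,0, 366,-630,0,0,0,37,0, 366,-630,0,0,0,37,0, 366,-630,0,0,0,37,0, 366,-630,0,0,0,37,0, 366,-630,0,0,0,37,0, 366,-630,0,0,0,37,0, 366,-630,0,0,0,37,0, 366,-630,0,0,0,37,0, 366,-630,0,0,0,37,0]' 40
python3 - <<'E'
from h import *
w=viewer.camera("wrist");p=[564.2,-103.1,17.32]
pts=np.r_[C,CH,[[-44,62,44]],[[-44,62-23*.39,44+23]],[[-60,-105,0],[52,-105,0],[-60,105,0]]]
q=projf(w,box(p,pts));print(q.round());s=monitor.state();print(s["position"],s["orientation"],s["joint_pos"].round(1))
save("pics/w1.png",w,None,1.5,q)
E
```

```text
time: 2.0
position: [559.6, -88.5, 230.8]
orientation: [179.9, -0.1, -162.8]
ft_force: [0.0, 0.1, -0.3]
gripper_width: 0.005
[[326. 209.]
 [158. 209.]
 [149. 119.]
 [332. 117.]
 [225. 202.]
 [163. 202.]
 [158. 160.]
 [223. 159.]
 [295. 131.]
 [289. 133.]
 [160. 117.]
 [166. 198.]
 [324. 115.]]
[559.4670823  -87.9254031  231.01044611] [ 1.79933415e+02 -5.71412948e-02 -1.62732362e+02] [ -13.2   16.9   87.3    0.    75.8 -120.5]
```

View pics/w1.png

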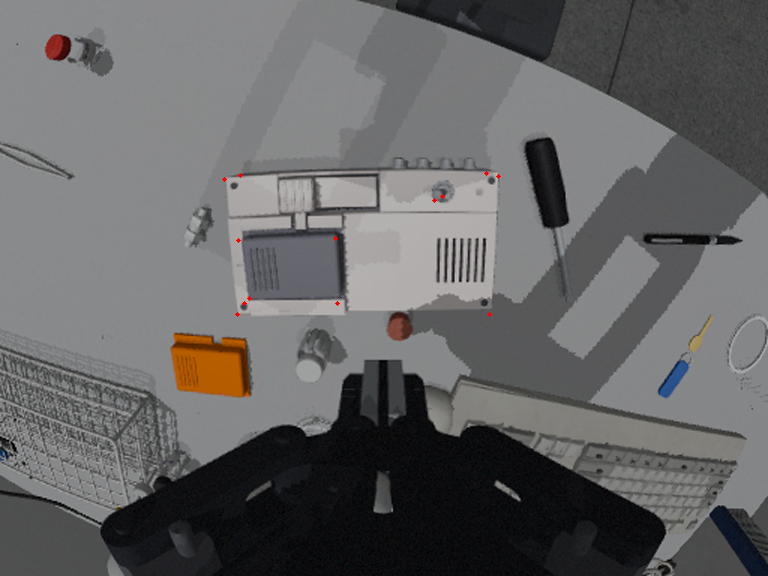

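Run:
```python
from h import *
w=viewer.camera("wrist");save("pics/w2.png",w,(145,105,345,220),4)
```

```text
(no output)
```

View pics/w2.png

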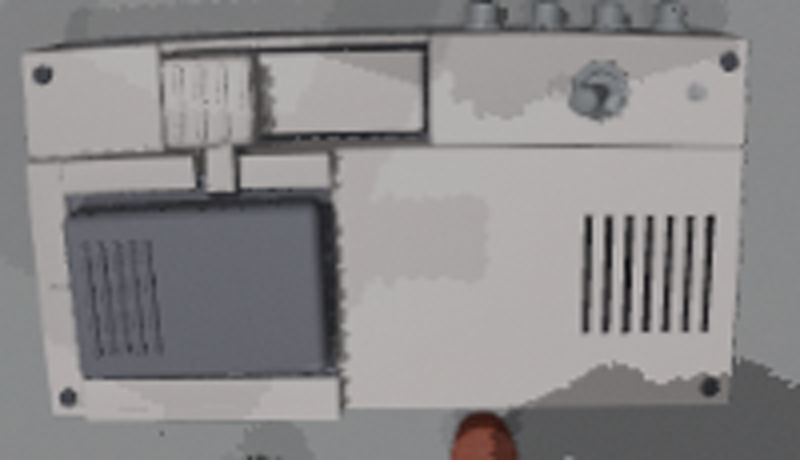

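Run:
```python
from h import *
w=viewer.camera("wrist");t=viewer.camera("top");s=viewer.camera("scene")
M=np.array([[-60,105,40],[52,105,40],[-60,-105,40],[-28,105,40],[-44,62,43],[-44,62-9.8,67]],float)
I=np.array([[747,38],[732,404],[23,50],[745,147],[598,92],[582,92]])/4+[145,105]-.4
r=least_squares(lambda p:(projf(w,box(p,M))-I).ravel(),[564,-103,17]);print(r.x,r.fun.reshape(-1,2).round(1).tolist())
tc=np.array([[183,190],[592,90],[655,270],[245,380]])/[5.6,5]+[185,165]-.4
def f(p): return np.r_[(projf(w,box(p,M))-I).ravel(),(proj(t,box(p,C))-tc).ravel()]
r2=least_squares(f,r.x);print(r2.x)
# pad centre z=54
p=r.x
a=least_squares(lambda b:(projf(w,box(p,[b[0],b[1],54]))-(np.array([208,100])/4+[145,105]-.4)).ravel(),[-44,-50]).x;print("pad",a)
for nm,u in(("hoodBL",(83,378)),("hoodBR",(327,372)),("hoodTL",(67,213)),("hoodTR",(318,207))):
    print(nm,least_squares(lambda b:(projf(w,box(p,[b[0],b[1],58]))-(np.array(u)/4+[145,105]-.4)).ravel(),[0,-50]).x)
# stopper/vial
```

```text
[ 560.37859672 -102.57764077   17.88950246] [[0.8, -0.6], [-0.4, -0.0], [-0.7, -0.1], [0.3, -0.4], [1.1, -0.7], [-1.1, 1.7]]
[ 560.76010341 -102.64009204   17.87719263]
pad [-43.85268579 -46.5560377 ]
hoodBL [ 34.79823622 -88.4437243 ]
hoodBR [ 33.61447403 -16.27261649]
hoodTL [-14.36345738 -88.20146338]
hoodTR [-14.03798899 -16.89841951]
```

```bash
cat >> h.py <<'E'
P0=[561.2,-102.6,17.8]
def go(b,ref): return (box(P0,b)[0]-np.array(ref)).round(1)
E
python3 - <<'E'
from h import *
ref=[560.4,-88.9,231.3]
for b in([-44,24,110],[-44,24,58],[-44,60,58],[-44,-47,80]): print(b,go(b,ref))
print(box(P0,[0,1,0])-box(P0,[0,0,0]))
E
```

```text
[-44, 24, 110] [ -48.4   -4.3 -121.3]
[-44, 24, 58] [ -48.4   -4.3 -173.3]
[-44, 60, 58] [ -59.4   30.  -173.3]
[-44, -47, 80] [ -26.7  -71.9 -151.3]
[[-0.3056953   0.95212939  0.        ]]
```

```bash
python3 -m jog '[-24,-2,-60,0,0,0.5,0, -48.4,-4.3,-121,0,0,0.5,0, -48.4,-4.3,-146,0,0,0.5,0, -48.4,-4.3,-146,0,0,0.5,0, -48.4,-4.3,-146,0,0,0.5,0, -48.4,-4.3,-146,0,0,0.5,0]'
python3 - <<'E'
from h import *
w=viewer.camera("wrist");s=monitor.state();print(s["position"],s["orientation"])
pts=box(P0,[[-44,62,44],[-44,52,67],[-44,24,85],[-60,105,40],[-28,105,40],[-28,-14,47.5]])
q=projf(w,np.r_[pts,[s["position"]]]);save("pics/w3.png",w,None,1.5,q)
E
```

```text
time: 3.0
position: [514.0, -93.4, 87.2]
orientation: [-179.9, 0.2, -162.2]
ft_force: [0.3, 0.5, 0.2]
gripper_width: -0.0
[513.72494955 -93.40574178  86.99969699] [-179.88225004    0.18567419 -162.23634801]
```

View pics/w3.png

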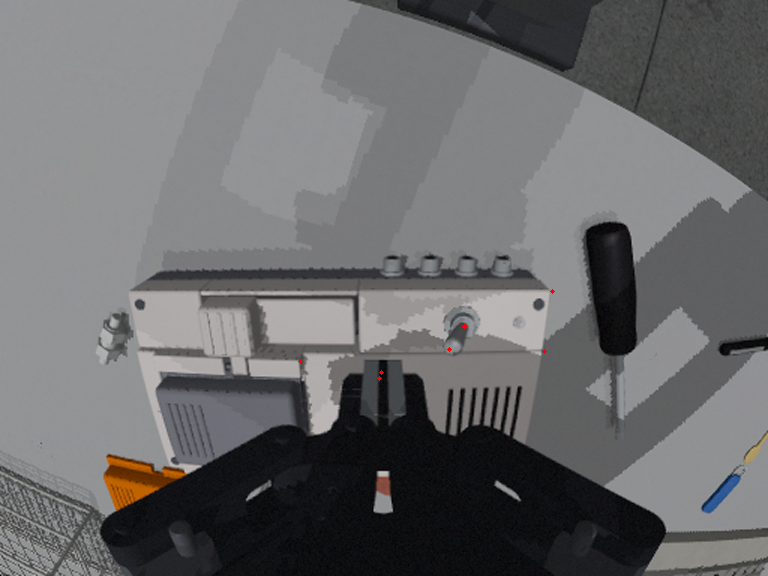

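```bash
python3 -m jog '[0,0,-29,0,0,0,0, 0,0,-29,0,0,0,0, -1.8,5.7,-29,0,0,0,0, -3.7,11.4,-29,0,0,0,0, -4.9,15.2,-29,0,0,0,0, -6.1,19,-29,0,0,0,0, -7.3,22.9,-29,0,0,0,0, -7.3,22.9,-29,0,0,0,0, -7.3,22.9,-29,0,0,0,0]'
python3 - <<'E'
from h import *
w=viewer.camera("wrist");s=monitor.state();print(s["position"],s["ft_force"])
save("pics/w4.png",w,(200,150,400,290),4)
E
```

```text
time: 4.18
position: [504.3, -69.9, 56.0]
orientation: [180.0, -0.0, -162.3]
ft_force: [0.2, -0.6, 0.0]
gripper_width: -0.006
[504.17750606 -69.98798376  55.96576023] [ 0.40408689 -0.0059427   0.06909053]
```

View pics/w4.png

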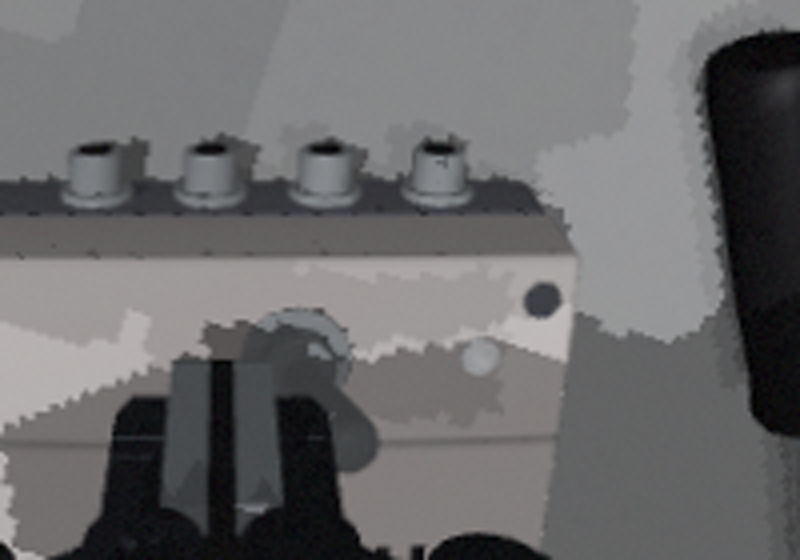

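The bat now leans to the right at crop (300,350)→(355,445), so it is moving. I'll push a bit more.

```bash
python3 -m jog '[-0.9,2.9,0,0,0,0,0, -1.8,5.7,0,0,0,0,0, -1.8,5.7,0,0,0,0,0]'; python3 -m jog '[-0.9,2.9,0,0,0,0,0, -0.9,2.9,0,0,0,0,0]'
python3 - <<'E'
from h import *
w=viewer.camera("wrist");s=monitor.state();print(s["position"],s["ft_force"])
pts=[]
for th in (-.4,0,.2,.4): pts.append([-44,62+25*np.sin(th),44+25*np.cos(th)])
q=projf(w,box(P0,pts));
save("pics/w5.png",w,(200,150,400,290),4,q)
E
```

```text
time: 4.6
position: [503.3, -66.2, 56.2]
orientation: [-179.8, -0.0, -162.2]
ft_force: [0.9, -8.1, -1.6]
gripper_width: -0.004
time: 4.85
position: [503.3, -65.6, 56.4]
orientation: [-179.6, 0.0, -162.1]
ft_force: [0.4, -15.8, -4.1]
gripper_width: -0.002
[503.3267236  -65.66632352  56.39283605] [  0.5832933  -16.20891682  -2.9730572 ]
```

View pics/w5.png

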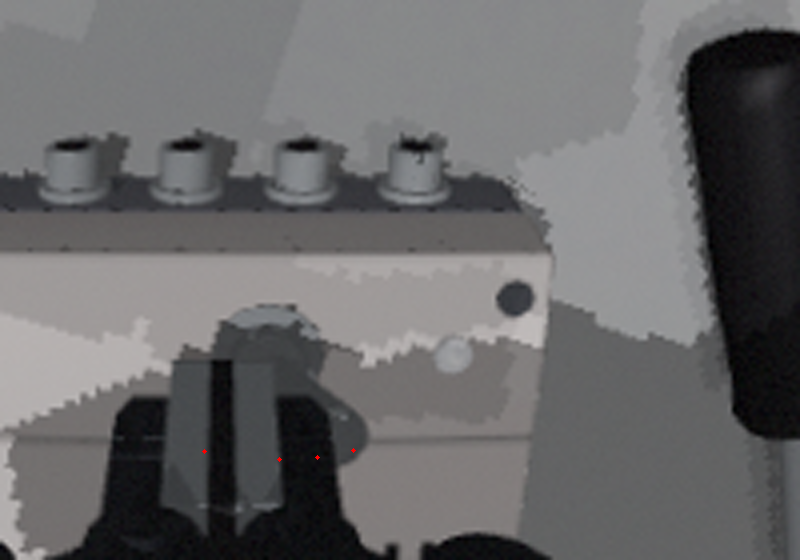

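```bash
python3 - <<'E'
from h import *
for b in([-44,-46.5,85],[-45,-46.5,62]): print(b,box(P0,b),go(b,[502,-61.7,56.3]))
E
python3 -m jog '[2.3,-7,0,0,0,0,0, 4.6,-14.3,0,0,0,0,0, 4.6,-14.3,15,0,0,0,0, 4.6,-14.3,29,0,0,0,0, 4.6,-14.3,29,0,0,0,0]'
python3 - <<'E'
from h import *
w=viewer.camera("wrist");s=monitor.state();print(s["position"],s["ft_force"])
pts=[]
for th in (-.4,0,.2,.4): pts.append([-44,62+25*np.sin(th),44+25*np.cos(th)])
q=projf(w,box(P0,pts));
save("pics/w6.png",w,(130,150,400,290),2.9,q)
E
```

```text
[-44, -46.5, 85] [[ 533.5211384  -160.32461018   85.        ]] [ 31.5 -98.6  28.7]
[-45, -46.5, 62] [[ 532.56900901 -160.63030549   62.        ]] [ 30.6 -98.9   5.7]
time: 5.52
position: [507.8, -75.9, 87.2]
orientation: [-179.9, 0.2, -162.2]
ft_force: [0.6, 0.2, -0.2]
gripper_width: -0.001
[507.24670705 -75.78450173  86.47561051] [-0.51915484  0.03625051 -0.24079621]
```

View pics/w6.png

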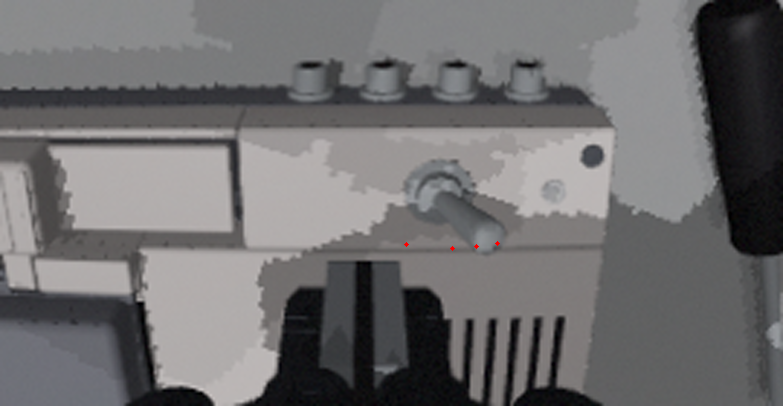

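The switch is off: its tip is at crop (485,238), leaning +y, and it stays there. Next I'll hover beside the pad and refine.

```bash
python3 -m jog '[14,-42,0,0,0,0,0, 27,-84.4,0,0,0,0,0, 27,-84.4,0,0,0,0,0, 27,-84.4,0,0,0,0,0, 27,-84.4,0,0,0,0,0]'
python3 - <<'E'
from h import *
w=viewer.camera("wrist");s=monitor.state();print(s["position"],s["ft_force"])
pts=[[-44-12.5,-46.5-13,54],[-44-12.5,-46.5+13,54],[-44+12.5,-46.5-13,54],[-60,-105,40],[-60,105,40],[-28,105,40],[-44,62,44]]
q=projf(w,box(P0,pts));print(q.round(1).tolist())
save("pics/w7.png",w,(100,150,400,290),2.6,q)
E
```

```text
time: 6.2
position: [532.6, -159.1, 85.0]
orientation: [179.9, -0.1, -162.2]
ft_force: [-0.4, 1.0, -0.3]
gripper_width: 0.001
[ 532.79314022 -159.15618931   85.1126726 ] [0.17422992 0.75468894 0.18946046]
[[229.6, 211.1], [270.6, 211.1], [230.9, 245.6], [166.0, 198.3], [444.5, 197.5], [436.3, 234.3], [397.8, 220.0]]
```

View pics/w7.png

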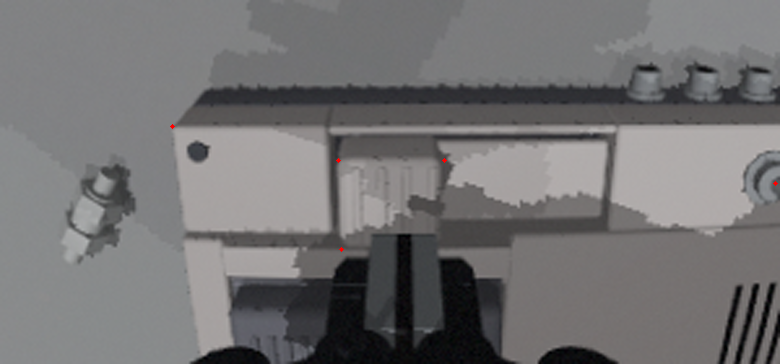

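```bash
python3 -m jog '[0,-0.5,-15,0,0,0,0, 0,-1,-27,0,0,0,0, 0,-1,-29,0,0,0,0, 0,-1,-31,0,0,0,0, 0,-1,-32.5,0,0,0,0, 0,-1,-32.5,0,0,0,0]'; python3 -m jog '[0,0,-1.5,0,0,0,0, 0,0,-2.5,0,0,0,0, 0,0,-2.5,0,0,0,0]'
python3 - <<'E'
from h import *
w=viewer.camera("wrist");s=monitor.state();print(s["position"],s["ft_force"])
save("pics/w8.png",w,(100,150,400,290),2.6)
E
```

```text
time: 7.0
position: [533.6, -161.5, 53.0]
orientation: [-180.0, 0.0, -162.3]
ft_force: [-0.4, 0.5, 0.7]
gripper_width: -0.001
time: 7.38
position: [534.0, -161.8, 50.5]
orientation: [-179.9, 0.0, -162.2]
ft_force: [-0.9, -2.2, 2.6]
gripper_width: -0.001
[ 534.01572704 -161.82552254   50.51321202] [-0.94233957 -1.95862789  3.27615127]
```

View pics/w8.png

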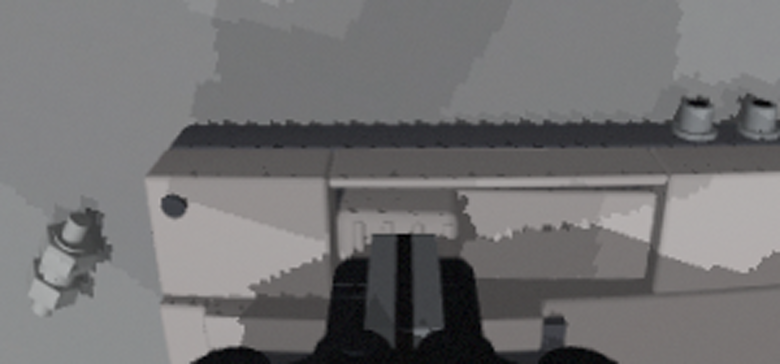

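Run:
```python
from h import *
s=viewer.camera("scene");save("pics/s2.png",s,(205,150,315,260),5.4)
```

```text
(no output)
```

View pics/s2.png

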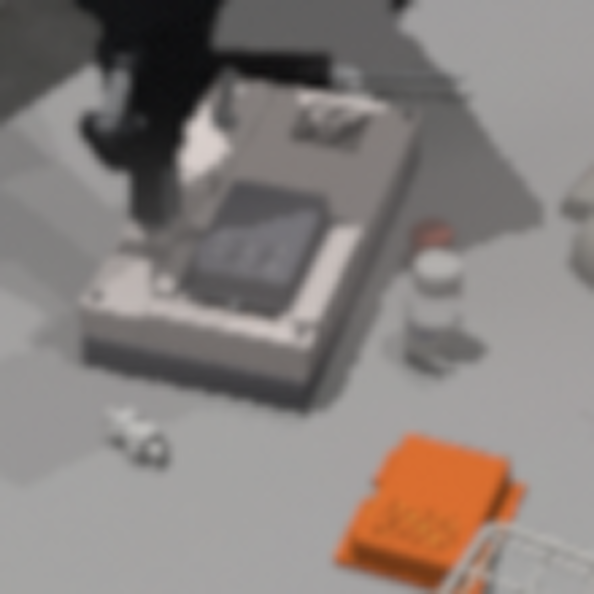

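The cover has sprung forward in the scene crop: the hood's front corner moved from (235,195) to (243,182), and a gap has opened behind it. Now I'll let the tab go and check.

```bash
python3 -m jog '[0,0,8,0,0,0,0, 0,0,40,0,0,0,0, 10,-25,70,0,0,0,0, 15,-70,70,0,0,0,0, 15,-70,70,0,0,0,0, 15,-70,70,0,0,0,0]'
python3 - <<'E'
from h import *
w=viewer.camera("wrist");s=monitor.state();print(s["position"],s["ft_force"])
pts=[[35,-17+9,58],[-15,-17+9,58],[-15,-91+9,58],[35,-91+9,58],[-60,-105,40],[-60,105,40],[10,-107,47]]
q=projf(w,box(P0,pts));print(q.round(1).tolist())
save("pics/w9.png",w,(140,130,440,330),2.6,q)
E
```

```text
time: 8.22
position: [547.8, -230.6, 119.9]
orientation: [179.9, -0.0, -162.3]
ft_force: [0.2, 0.8, -0.5]
gripper_width: 0.0
[ 547.73666583 -230.20344492  119.83531947] [ 0.33855592 -0.57943501 -0.36044926]
[[371.9, 295.3], [382.5, 248.8], [297.6, 252.3], [293.7, 300.4], [268.8, 191.9], [478.7, 191.6], [265.5, 271.0]]
```

View pics/w9.png

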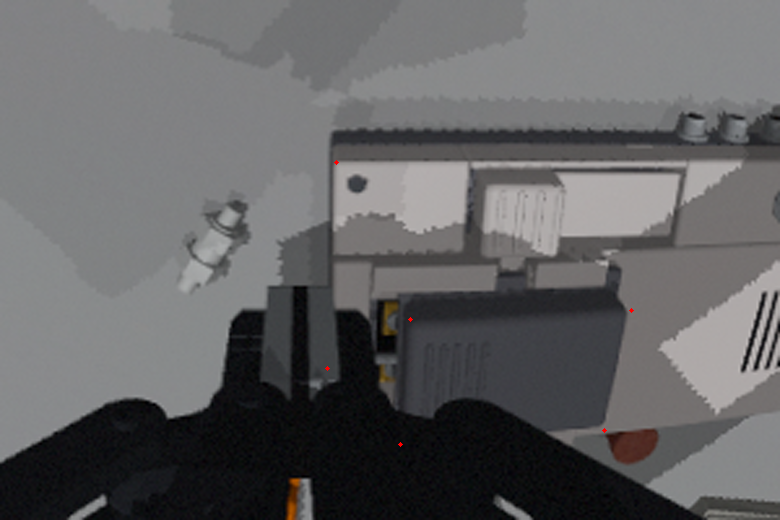

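Run:
```python
from h import *
r=monitor.state()["position"]
for b in([10,-108,75],[10,-108,48],[10,-20,48]): print(b,box(P0,b),go(b,r))
```

```text
[10, -108, 75] [[ 603.73638686 -202.37302137   75.        ]] [ 56.   27.8 -44.8]
[10, -108, 48] [[ 603.73638686 -202.37302137   48.        ]] [ 56.   27.8 -71.8]
[10, -20, 48] [[ 576.83520003 -118.58563481   48.        ]] [ 29.1 111.6 -71.8]
```

```bash
python3 -m jog '[28,14,0,0,0,0,0, 56,28,-20,0,0,0,0, 56,28,-45,0,0,0,0, 56,28,-45,0,0,0,0, 56,28,-45,0,0,0,0]'
python3 - <<'E'
from h import *
w=viewer.camera("wrist");s=monitor.state();print(s["position"],s["ft_force"])
save("pics/w10.png",w,(140,130,440,330),2.6)
s=viewer.camera("scene");save("pics/s3.png",s,(205,150,315,260),5.4)
E
```

```text
time: 8.9
position: [604.3, -202.7, 75.6]
orientation: [180.0, -0.0, -162.2]
ft_force: [0.2, 0.3, 0.2]
gripper_width: 0.002
[ 604.74341145 -203.15847895   76.17191711] [0.05929197 0.09736364 0.05830618]
```

View pics/w10.png

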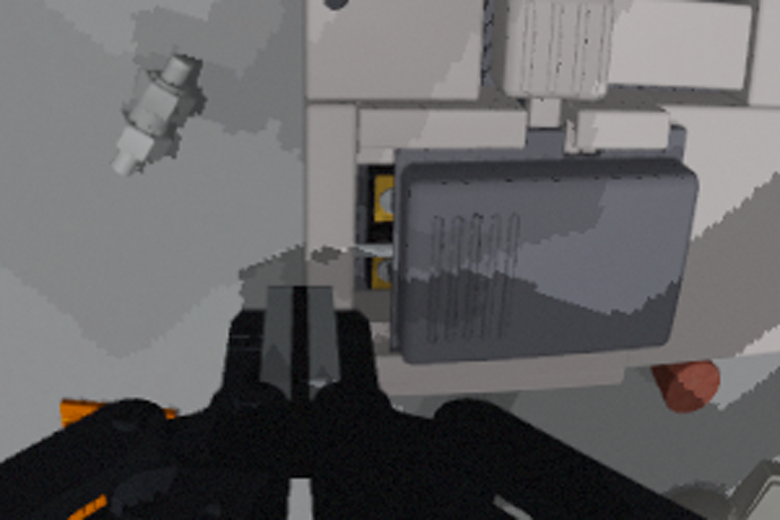

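View pics/s3.png

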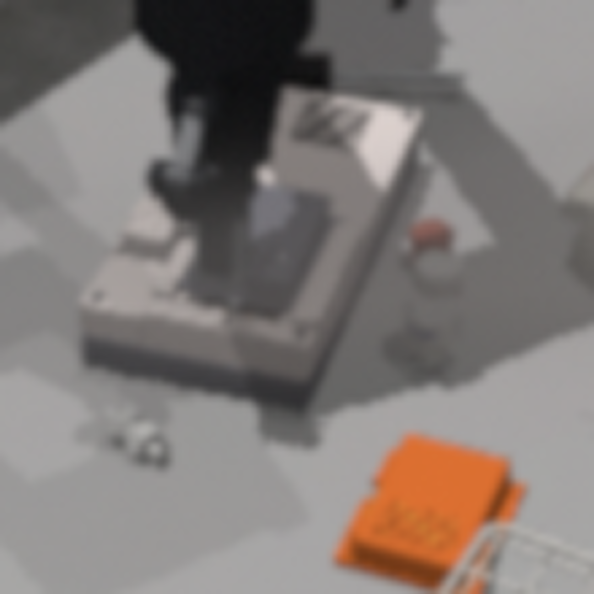

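The cover sits square and free, with the fingers behind it over the end wall. I'll lower to z 48 and push along +y at about 32–40 mm/s.

```bash
python3 -m jog '[0,0,-14,0,0,0,0, 0,0,-27,0,0,0,0, 0,0,-27,0,0,0,0, -1.2,3.8,-27,0,0,0,0, -2.4,7.6,-27,0,0,0,0, -3.7,11.4,-27,0,0,0,0, -4.9,15.2,-27,0,0,0,0, -6.1,19,-27,0,0,0,0, -7.3,22.9,-27,0,0,0,0, -8.6,26.7,-27,0,0,0,0, -9.8,30.5,-27,0,0,0,0, -11,34.3,-27,0,0,0,0, -12.2,38.1,-27,0,0,0,0, -13.5,41.9,-27,0,0,0,0, -14.7,45.7,-27,0,0,0,0, -14.7,45.7,-27,0,0,0,0]'
python3 - <<'E'
from h import *
w=viewer.camera("wrist");s=monitor.state();print(s["position"],s["ft_force"])
save("pics/w11.png",w,(140,130,440,330),2.6)
s=viewer.camera("scene");save("pics/s4.png",s,(205,150,315,260),5.4)
E
```

```text
time: 11.0
position: [589.6, -157.1, 48.2]
orientation: [180.0, -0.0, -162.2]
ft_force: [1.4, 0.2, 1.2]
gripper_width: 0.001
[ 589.520435   -157.18754573   48.09473946] [ 0.17057256 -0.76171192  0.17833125]
```

View pics/w11.png

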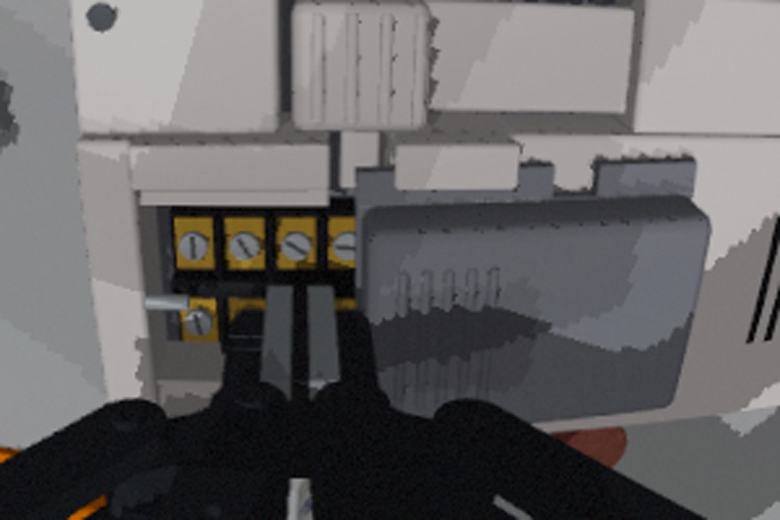

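View pics/s4.png

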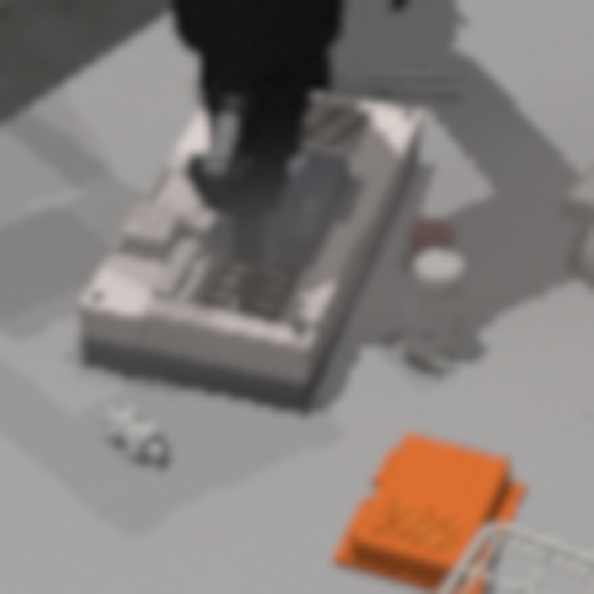

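```bash
python3 -m jog '[-1.2,3.8,0,0,0,0,0, -2.4,7.6,0,0,0,0,0, -3.7,11.4,0,0,0,0,0, -4.9,15.2,0,0,0,0,0, -6.1,19,0,0,0,0,0, -7.3,22.9,0,0,0,0,0, -8.6,26.7,0,0,0,0,0, -9.8,30.5,0,0,0,0,0, -11,34.3,0,0,0,0,0, -12.2,38.1,0,0,0,0,0, -13.5,41.9,0,0,0,0,0, -14.7,45.7,0,0,0,0,0, -14.7,45.7,0,0,0,0,0, -14.7,45.7,0,0,0,0,0]'
python3 - <<'E'
from h import *
w=viewer.camera("wrist");s=monitor.state();print(s["position"],s["ft_force"])
save("pics/w12.png",w,(140,130,440,330),2.6)
E
```

```text
time: 12.85
position: [575.1, -111.9, 48.3]
orientation: [180.0, -0.0, -162.3]
ft_force: [0.1, 0.2, -0.2]
gripper_width: -0.003
[ 575.21253814 -111.95383162   48.29551531] [ 0.24959684 -0.039861    0.60628222]
```

View pics/w12.png

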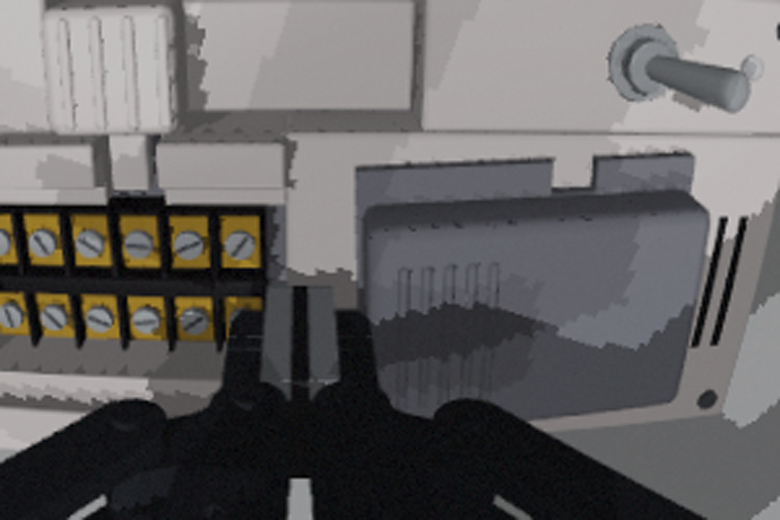

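The cover's back edge (crop column 357) is about 16 mm past the rail end (285), so its centre is at about y +40. Now I'll back off, rise and verify.

```bash
python3 -m jog '[1.8,-5.7,0,0,0,0,0, 3.7,-11.4,0,0,0,0,0, 3.7,-11.4,30,0,0,0,0, 3.7,-11.4,80,0,0,0,0, 15,-50,130,0,0,0,0, 30,-80,180,0,0,0,0, 30,-80,180,0,0,0,0, 30,-80,180,0,0,0,0, 30,-80,180,0,0,0,0]'
python3 - <<'E'
from h import *
w=viewer.camera("wrist");s=monitor.state();print(s["position"],s["ft_force"])
save("pics/w13.png",w,None,1.5)
s=viewer.camera("scene");save("pics/s5.png",s,(205,150,315,260),5.4)
t=viewer.camera("top");save("pics/t5.png",t,(185,135,325,265),5)
E
```

```text
time: 14.02
position: [603.6, -191.0, 226.3]
orientation: [179.8, -0.2, -162.2]
ft_force: [0.3, 0.0, -0.2]
gripper_width: -0.001
[ 603.70769115 -190.92039093  226.26478709] [ 0.76841514  0.44029028 -0.72703099]
```

View pics/w13.png

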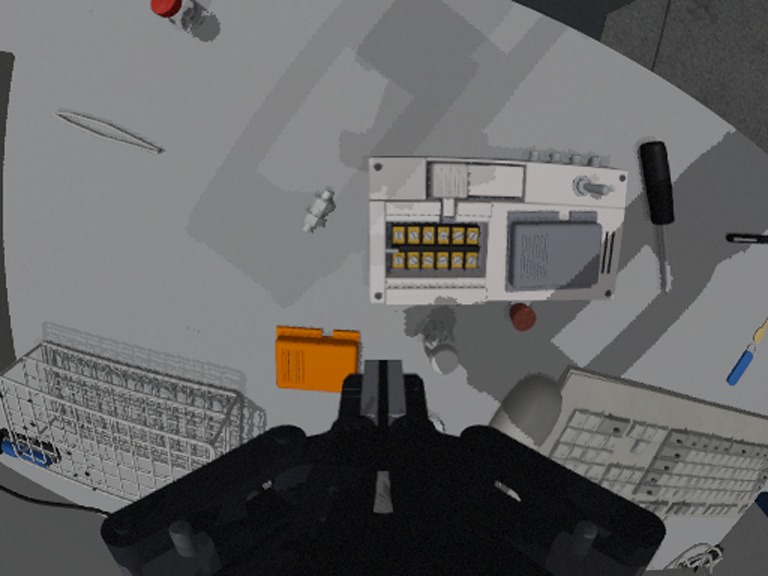

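View pics/s5.png

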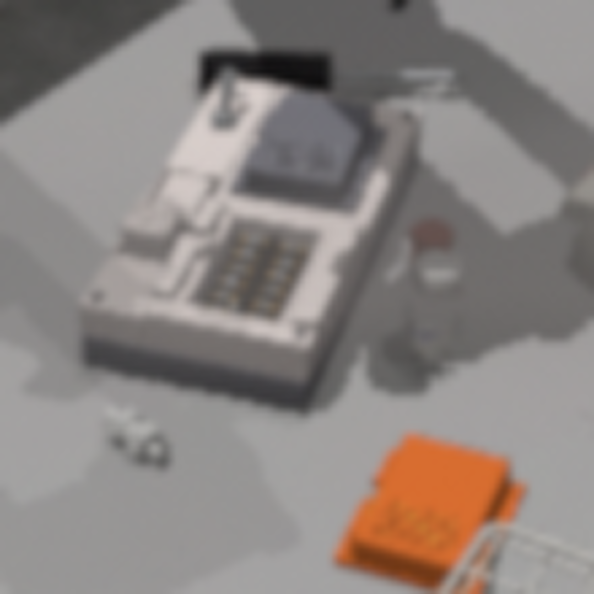

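Run:
```python
from h import *
w=viewer.camera("wrist")
inv=lambda u,z,g:least_squares(lambda b:(projf(w,box(P0,[b[0],b[1],z]))-(np.array(u)/1.5-.3)).ravel(),g).x.round(1)
for n,u,z,g in(("plate back -x",(508,211),43,[-22,2]),("plate front -x",(598,211),43,[-22,78]),("corner+y-x",(627,170),40,[-60,105]),("rail end",(490,203),47,[-28,-14])): print(n,inv(u,z,g))
th=least_squares(lambda a:(projf(w,box(P0,[-44,62+25*np.sin(a[0]),44+25*np.cos(a[0])]))-(np.array([608,189])/1.5-.3)).ravel(),[0.3]);print("toggle joint ~",th.x+.4,th.fun)
```

```text
plate back -x [-21.   -0.4]
plate front -x [-24.4  76.7]
corner+y-x [-59.6 103. ]
rail end [-27.2 -15.9]
toggle joint ~ [0.76351314] [-0.02601361  0.7150876 ]
```

```bash
python3 -c "
from workcell import workorder
print(workorder.close_job())"
```

```text
the job is handed in; nothing more can be done
None
```

The job is done and handed in at about 14 s of the 45 s allowed; handing in gives no verdict. With the shut fingertips I pushed the toggle over to its off stop and pressed the snap tab down about 3 mm until the cover sprang loose. I then let the tab go, slid the cover along its rails onto the deck, and drew the arm clear.

**Last checks, from the wrist picture:**
- **Switch:** toggle at about 0.76 rad, so off.
- **Cover:** lying flat on the deck by eye, its centre at about x 10, y 39 mm of the box. Its back edge is about 15 mm past the rail end, and the screw terminals are exposed.
- **Snap tab:** looks fully up, but this is by eye; I did not measure its angle.
- **Bystanders:** no bystander in view looked moved in the last pictures, by eye only. The orange look-alike was not touched.
- **Forces:** highest reading was about 16 N, against the switch's stop; with the arm clear it read about 1 N or less, which is sensor noise.

**One disagreement:** the top and wrist cameras placed the box about 4 mm apart along x. I worked mainly from the wrist camera. While pressing, the fingers looked about 3 mm off the pad's centre, towards the cover's rail. The tab still released the cover at about 3 N.

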